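# Find the key that opens the instrument case

### The arm

A 6-joint arm with a two-finger parallel gripper is mounted at the origin on the work surface. World frame = base frame: x ahead of the robot, y to its left, z up, the work surface at z = 0. Lengths are in m, angles in degrees, forces in N, time in s.
With the tool pointing down it reaches from about 0.4 to 0.825 m from the base axis. Payload 7 kg.
Tool frame: the origin (TCP) lies at the very end of the fingers, on their centre line; the grasp point (between the pads) lies 19 mm behind it; x points along the fingers, y is the direction in which the jaws open and shut, and the axes are right-handed (so a half turn about x gives the same grasp; the last joint's range is limited). The gripper opens to 88 mm and grips with 3 to 60 N. Pads are 19 mm wide; open, the fingers measure 130 mm over their backs; the gripper's body (78 mm by 193 mm) begins 47 mm behind the grasp point.
Start: joints at [84.975, 20.546, 0.682, 0, -70.136, -16.507], TCP at [0.248, 0.628, 0.227] pointing down, gripper open.
Joint ranges: [-176.03, 176.03], [-82.01, 121.73], [-58.28, 71.71], [-173.87, 95.51], [-174.79, -0.11], [-173.66, 173.66]. Speed limits (degrees/s): [136.94, 136.94, 172.46, 180, 180, 180].

### API

Orientations are given as [roll, pitch, yaw] about the fixed x, y, z axes, in that order (R = Rz(yaw) Ry(pitch) Rx(roll)).
In Python, from plant import monitor, eyes, ticket gives the robot as it stands. The module is installed in compiled form; this text tells all that it offers.
- The arm moves only by the shell command python3 -m crank 'ROWS'. ROWS is JSON, a list of rows, each an object with "linear": the shift along the world's x, y, z in units of 60 mm (1.0 is 60 mm), a list of three; "rot": the turn, a rotation vector about the world's x, y, z in units of 5 degrees (1.0 is 5 degrees), a list of three; "hand": the opening, from 0 (shut) to 1 (fully open). In form: [{"linear": [tx, ty, tz], "rot": [ax, ay, az], "hand": hand}, ...]. A call has 1 to 20 rows; each row shifts and turns the pose as measured when the row begins; what a row does not reach is not made up. A row lasts 1/8 s, in which the tool goes at most 62.5 mm and 10.7 degrees, less where a joint would pass 70% of its speed; a pose out of reach is approached as far as the arm can. A call is refused whole if a number of a shift passes 1 or a number of a turn 1, either way. A call with a gripper value outside its range is refused whole. The fingers move at their own pace and stop on an object; the grip force is fixed at half the most. Time passes only in rows, so rows that do not move let the fingers close. It gives the time, the measured TCP pose, the force and the opening at its end, in the units of the state.
- monitor.get_obs(): the state, without advancing time (a new reading comes with each control period).
- eyes.snapshot(name): name is "side" or "top" or "wrist"; returns a dict with "image" (384x512x3 uint8, red, green, blue), "depth" (384x512 float32, m along the optical axis (not along the pixel's ray), 0 where there is no reading), "K" (3x3 intrinsics, pixels), "camera_from_world" (4x4, takes a point from world to camera coordinates); the wrist camera has in their place "hand_eye" (4x4, takes a point from camera to tool coordinates, whose origin is the TCP and whose axes are the tool frame's). Camera axes: x right, y up, looking along -z (the intrinsics and any distortion apply to the point x, -y, -z); pixel columns grow to the right and rows downward; lengths in m; the calibration is good to about 2 mm. A picture is of the moment at which its call begins: read the wrist's pose just before it.
- ticket.close_job(): hands the job in, once; it reports no verdict.
The state is a dict: "clock": time; "joint_pos": joint angles; "qvel": joint speeds; "tau": joint torques, N m; "tool_pos": TCP position; "orientation": TCP orientation; "force": force on the tool from outside, world axes, zero at the start; "moment": the same for the moment, N m; "opening": finger opening in m.
Only numpy, scipy, OpenCV 4.12 (cv2) and the standard library are available. Lean on these libraries where they do the work, as an engineer would, in place of code of your own. Each camera call takes 0.05 s, during which the arm holds its last target.

### The job

Three keys hang in the rack; find the one whose flat bit fits down inside the latch dial on the locked case and still reaches both of its pins (one key is too narrow, one too wide). Lower it into the dial, turn it anticlockwise until the latch tongue is well clear of its keeper, then lift the key out and set it aside in the empty open bin, leaving the latch open.

Things in the scene. Friction and masses are not known exactly. Their poses are not given: they have to be found in the camera images.
- key: Key that fits: hangs upright by a 36 mm round collar on two rails along its y (24 mm gap, tops 60 mm up); lifts straight out. Flat black handle 12 mm thick (x), 36 wide (y), 6 to 50 mm above the origin. Flat bit at the foot 52 mm long (y), 6 thick (x), 14 high, underside 36 mm below. Origin: collar underside on the axis. 90 g. Like keys 88 mm along have bits of 24 and 84 mm.
- lock (a point): Axis of the latch dial at its floor, on a fixed grey case, 76 mm over the table; x along the locked tongue, z up; does not turn. Dial: steel dish 72 mm inside, rim 13 mm high; two 6 mm pins, 13 high, 20 mm either side of the axis on the tongue's line. Put the bit in 55 deg clockwise of that line; turned anticlockwise it meets the pins 17 deg short of it. Keeper hook: 61 mm out on x, 16 mm high.
- latch (a joint): Angle of the latch dial, its pins and its flat tongue (tip 72 mm from the axis), rad: 0 locked, the tongue along x of point lock under the keeper hook; grows anticlockwise seen from above, to a stop at 0.9. Locked starts read 0 to 0.1; the tongue is well clear of the keeper from 0.45 on. Friction about 0.1 N m; it stays where it is left.
- bin: The empty open green bin, fixed, 150 x 150 mm, 40 mm high, walls and floor 4 mm thick. Origin: centre of its underside; z up, x and y along its sides. A key set down in it may stand, lean or lie.
There are look-alikes about, which are no part of the job. There is more than one size of the part that bears lock; the job needs the smallest.

How it is judged:
By the outcome, as a careful person would: the job done as asked, in the order asked, and still so for the second after the job is handed in, with the robot touching nothing.
It also fails if it takes over 48 s, if anything falls off the work surface, if the arm or the gripper's body presses on something with over 40 N, if the wrist force passes 120 N, or if a joint passes its speed limit or range.

## Working session

There is one attempt and no reset: what is moved stays moved. The work goes in short steps, Python scripts to look and compute and a shell command to move; the robot and the scene stay as the last step left them, time stands still between calls to the robot, and variables do not carry over. Pictures are saved under pics/ and viewed, and the job is handed in when it is done.

```bash
mkdir -p pics; cat > h.py <<'E'
import numpy as np, cv2
from plant import monitor, eyes, ticket
from scipy.spatial.transform import Rotation as R
def snap(name, tag=None):
    o=monitor.get_obs()
    s=eyes.snapshot(name)
    if 'camera_from_world' in s: wc=np.linalg.inv(s['camera_from_world'])
    else:
        T=np.eye(4); T[:3,:3]=R.from_euler('xyz',o['orientation'],degrees=True).as_matrix(); T[:3,3]=o['tool_pos']
        wc=T@s['hand_eye']
    s['wc']=wc
    if tag:
        cv2.imwrite(f'pics/{tag}.png',cv2.cvtColor(s['image'],cv2.COLOR_RGB2BGR))
        np.savez(f'pics/{tag}.npz',image=s['image'],depth=s['depth'],K=s['K'],wc=wc)
    return s
def load(tag): return dict(np.load(f'pics/{tag}.npz'))
def pts(s):
    "world xyz per pixel from depth"
    h,w=s['depth'].shape; u,v=np.meshgrid(np.arange(w),np.arange(h)); K=s['K'];d=s['depth']
    c=np.stack([(u-K[0,2])/K[0,0]*d,-(v-K[1,2])/K[1,1]*d,-d,np.ones_like(d)],-1)
    return (c@s['wc'].T)[...,:3]
def ray(s,u,v,z):
    K=s['K'];d=np.array([(u-K[0,2])/K[0,0],-(v-K[1,2])/K[1,1],-1.])
    o=s['wc'][:3,3]; r=s['wc'][:3,:3]@d
    return o+r*(z-o[2])/r[2]
E
python3 - <<'E'
from h import *
print(monitor.get_obs())
for n in('side','top','wrist'):
    s=snap(n,n+'0'); print(n,s['K'].tolist(),s['wc'].round(3).tolist(),[k for k in s],s['depth'].min(),s['depth'].max())
E
```

```text
{'clock': 0.0, 'joint_pos': array([ 8.49748061e+01,  2.05910644e+01,  6.35099331e-01, -2.20210286e-02,
       -7.01356860e+01, -1.65065309e+01]), 'qvel': array([-0.01848192, -0.02228129,  0.05369275, -0.00342177,  0.144784  ,
       -0.02366692]), 'tau': array([ 1.69017716e-03, -5.82713985e+01,  2.93038934e+01,  6.99707463e+00,
        6.87621126e-03, -1.53871306e-04]), 'tool_pos': array([0.24757471, 0.62743917, 0.22563096]), 'orientation': array([  93.78033174,   89.90603942, -107.75889226]), 'force': array([ 0.48556173,  0.57896822, -0.79521296]), 'moment': array([-0.05158341, -0.04248876,  0.02058347]), 'opening': 0.08790150623918827}
side [[351.49226416777856, 0.0, 257.5905020157417], [0.0, 351.49226416777856, 186.7123458612972], [0.0, 0.0, 1.0]] [[0.737, 0.529, -0.421, -0.038], [-0.676, 0.561, -0.478, -0.563], [-0.016, 0.637, 0.771, 0.899], [0.0, 0.0, 0.0, 1.0]] ['image', 'depth', 'K', 'camera_from_world', 'wc'] 0.0 3.1844907
top [[352.4280712225562, 0.0, 256.74736155187554], [0.0, 352.4280712225562, 192.51625009798116], [0.0, 0.0, 1.0]] [[-0.019, 0.997, -0.08, 0.301], [-0.999, -0.022, -0.03, -0.064], [-0.032, 0.079, 0.996, 1.149], [0.0, 0.0, 0.0, 1.0]] ['image', 'depth', 'K', 'camera_from_world', 'wc'] 0.0 1.6777395
wrist [[303.601588650648, 0.0, 258.90698122220067], [0.0, 303.601588650648, 189.74233509876342], [0.0, 0.0, 1.0]] [[-0.367, 0.9, 0.233, 0.309], [-0.93, -0.356, -0.091, 0.602], [0.001, -0.25, 0.968, 0.384], [0.0, 0.0, 0.0, 1.0]] ['image', 'depth', 'K', 'hand_eye', 'wc'] 0.0 1.2938758
```

View pics/top0.png

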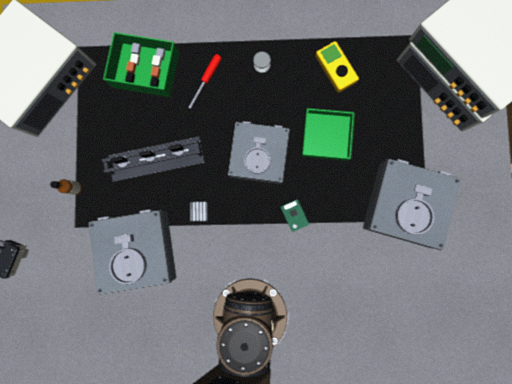

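View pics/side0.png

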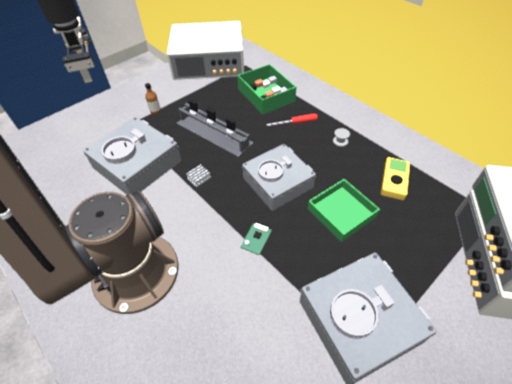

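View pics/wrist0.png

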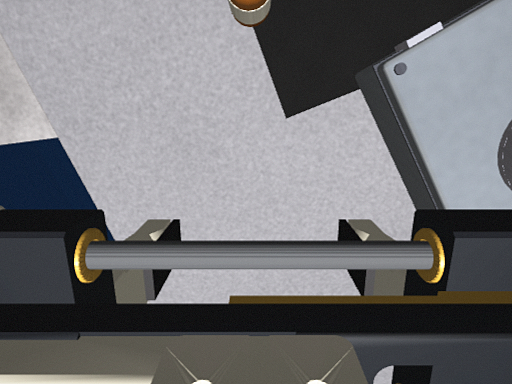

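```bash
python3 - <<'E'
from h import *
t=load('top0'); s=load('side0')
def crop(a,x0,x1,y0,y1,k,n):
    im=cv2.resize(a['image'][y0:y1,x0:x1],None,fx=k,fy=k,interpolation=cv2.INTER_CUBIC); cv2.imwrite(n,im[...,::-1])
    return im
a=crop(t,95,220,120,200,6,'pics/c_rack.png'); crop(t,220,365,95,190,5,'pics/c_lock.png')
crop(s,165,265,90,160,7,'pics/c_racks.png'); crop(s,235,395,135,245,5,'pics/c_locks.png')
P=pts(t)
for u,v in [(258,155),(127,262),(413,214),(275,130),(328,133),(328,110),(152,157),(120,162),(180,150),(240,125),(285,130),(232,178),(278,182)]:
    print(u,v,P[v,u].round(3))
E
```

```text
258 155 [ 0.503 -0.037  0.075]
127 262 [0.186 0.358 0.1  ]
413 214 [ 0.312 -0.489  0.099]
275 130 [ 0.582 -0.091  0.067]
328 133 [ 0.584 -0.267  0.004]
328 110 [ 0.649 -0.263  0.041]
152 157 [0.507 0.296 0.065]
120 162 [0.491 0.393 0.078]
180 150 [0.525 0.206 0.074]
240 125 [0.6   0.017 0.072]
285 130 [ 0.58  -0.122  0.072]
232 178 [ 0.443  0.052 -0.   ]
278 182 [ 0.42  -0.097  0.058]
```

View pics/c_rack.png

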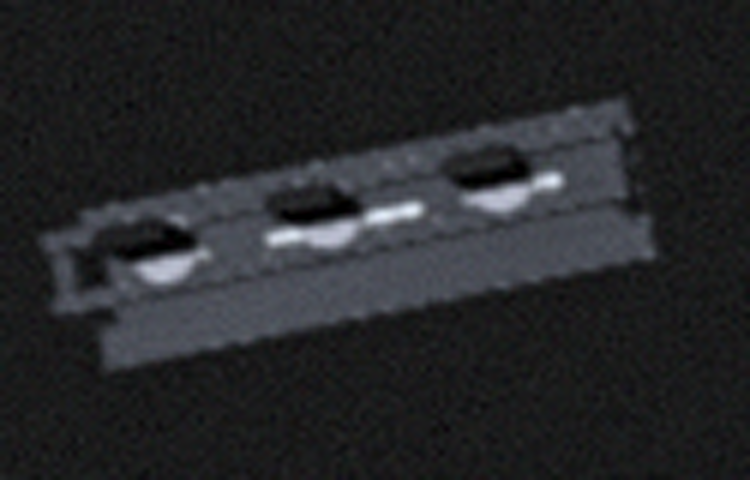

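View pics/c_lock.png

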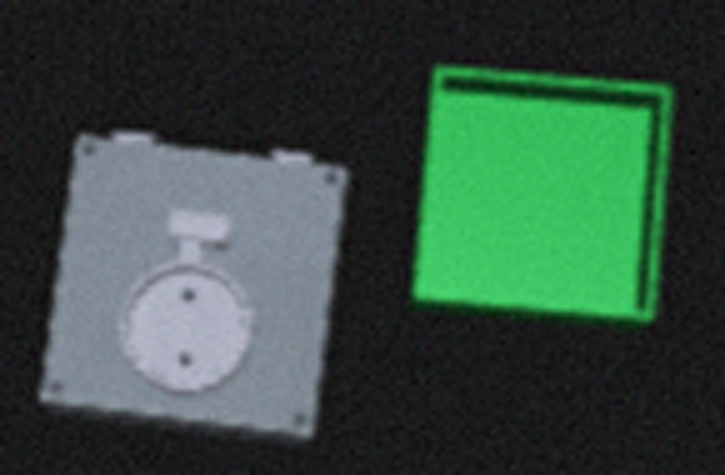

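View pics/c_racks.png

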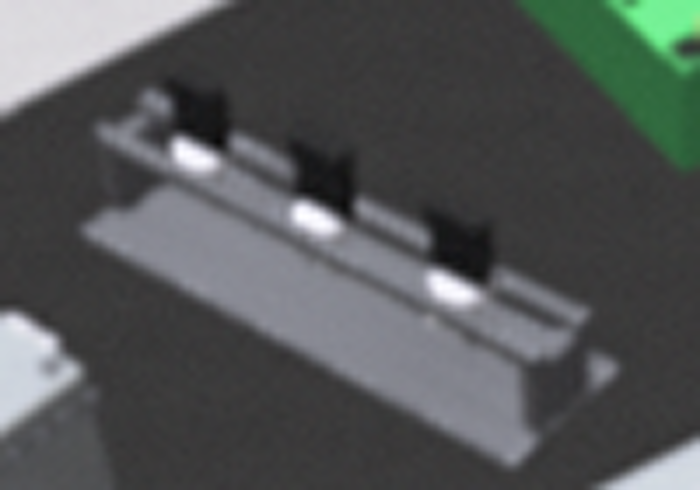

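View pics/c_locks.png

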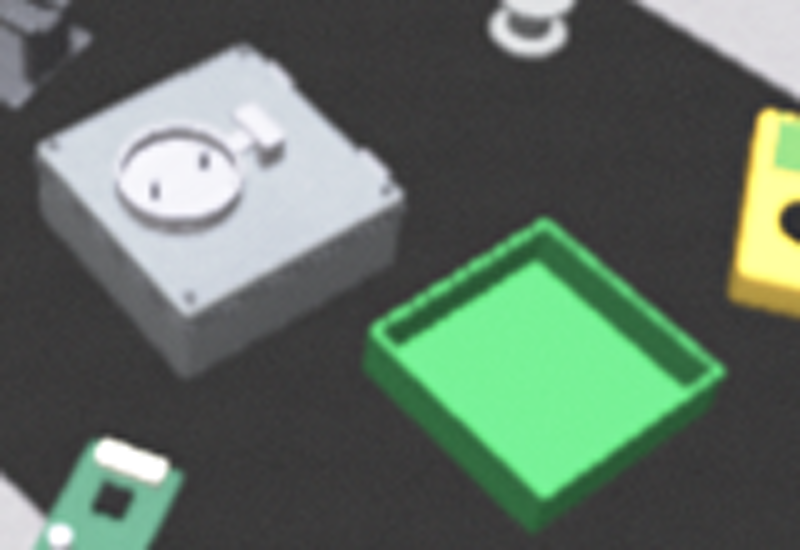

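```bash
python3 - <<'E'
from h import *
o=monitor.get_obs(); M=R.from_euler('xyz',o['orientation'],degrees=True).as_matrix(); print(M.round(3))
for tag in('top0','side0'):
    s=load(tag);P=pts(s);im=s['image'].astype(int)
    # key handles: black, z .08-.12 near rack
    reg=(P[...,0]>.42)&(P[...,0]<.6)&(P[...,1]>.12)&(P[...,1]<.48)
    m=reg&(im.max(-1)<50)&(P[...,2]>.075)
    n,l,st,c=cv2.connectedComponentsWithStats(m.astype(np.uint8))
    for i in range(1,n):
        if st[i,4]>8:
            q=P[l==i]; t=q[q[:,2]>.105]; print(tag,'blk',c[i].round(1),st[i],q.mean(0).round(3),q.min(0).round(3),q.max(0).round(3), t.mean(0).round(4) if len(t) else '')
    # collars: bright
    m=reg&(im.min(-1)>150)
    n,l,st,c=cv2.connectedComponentsWithStats(m.astype(np.uint8))
    for i in range(1,n):
        if st[i,4]>4: q=P[l==i]; print(tag,'wht',c[i].round(1),st[i],ray(s,*c[i],.066).round(4),np.median(q,0).round(3))
    # bin green
    hsv=cv2.cvtColor(s['image'],cv2.COLOR_RGB2HSV)
    m=(hsv[...,0]>50)&(hsv[...,0]<75)&(hsv[...,1]>120)&(P[...,0]>.45)&(P[...,1]<-.1)&(P[...,2]>.03)
    q=P[m]; print('bin',q.shape, cv2.minAreaRect(q[:,:2].astype(np.float32)*1000))
    # lock case top
    m=(abs(P[...,2]-.072)<.025)&(P[...,0]>.38)&(P[...,0]<.63)&(abs(P[...,1]+.035)<.12)
    q=P[m]; print('case',cv2.minAreaRect(q[:,:2].astype(np.float32)*1000), np.median(q[:,2]))
E
```

```text
[[-0.    -0.367 -0.93 ]
 [-0.001 -0.93   0.367]
 [-1.     0.001 -0.   ]]
top0 blk [175.8 147.5] [169 144  14   8  72] [0.527 0.211 0.102] [0.521 0.196 0.077] [0.538 0.23  0.115] [0.5285 0.2133 0.1101]
top0 blk [146.3 153.8] [139 151  15   6  67] [0.51  0.302 0.102] [0.504 0.287 0.078] [0.517 0.322 0.114] [0.5115 0.3036 0.1095]
top0 blk [118.1 159.7] [111 157  16   7  75] [0.494 0.388 0.101] [0.488 0.373 0.076] [0.503 0.407 0.115] [0.4953 0.3907 0.1099]
top0 wht [185.7 149.6] [184 149   4   2   7] [0.5277 0.1894 0.066 ] [0.532 0.196 0.037]
top0 wht [178.1 152.6] [173 151  10   4  24] [0.5187 0.2135 0.066 ] [0.519 0.213 0.067]
top0 wht [160.2 155.1] [156 154   9   3  17] [0.5123 0.27   0.066 ] [0.518 0.28  0.038]
top0 wht [147.  158.7] [140 157  14   4  36] [0.5017 0.3118 0.066 ] [0.504 0.31  0.065]
top0 wht [122.3 164.4] [119 163   8   4  23] [0.4855 0.39   0.066 ] [0.486 0.39  0.066]
bin (884, 3) ((663.9385375976562, -432.6617736816406), (472.29302978515625, 368.67449951171875), 83.21675109863281)
case ((517.7564697265625, -37.978172302246094), (171.01707458496094, 175.71949768066406
[... 231 characters left out ...]
096] [0.501 0.284 0.077] [0.519 0.319 0.114] [0.5071 0.2982 0.1098]
side0 blk [230.5 124.4] [226 119  10  11  68] [0.524 0.208 0.095] [0.517 0.193 0.077] [0.537 0.226 0.114] [0.5231 0.2082 0.1088]
side0 wht [192.3 112.3] [189 110   8   5  25] [0.4844 0.3877 0.066 ] [0.485 0.386 0.067]
side0 wht [209.1 121. ] [206 119   8   5  28] [0.4996 0.304  0.066 ] [0.501 0.303 0.067]
side0 wht [228.8 131. ] [225 129   9   5  31] [0.5171 0.2123 0.066 ] [0.518 0.212 0.067]
bin (498, 3) ((573.0703125, -260.4873962402344), (151.88162231445312, 153.77386474609375), 83.25223541259766)
case ((516.3109130859375, -39.07794952392578), (173.35581970214844, 178.80210876464844), 80.63355255126953) 0.0715603628441136
```

Candidates in the top view:
- **Keys:** (118,160) has a bit barely past its collar, so narrow. (146,154) shows bit on both sides, so wide. (176,148) shows an end about 26 mm out, so 52 mm. I choose this last one.
- **Locks:** (258,155) is the small one. (127,262) and (413,214) are larger.
- **Bins:** (328,133) is empty. (140,65) is full.

Next I'll move near the chosen key for a close check.

```bash
python3 -m crank '[{"linear":[0.37,-0.5,0],"rot":[0,0,-0.97],"hand":1},{"linear":[0.37,-0.5,0],"rot":[0,0,-0.97],"hand":1},{"linear":[0.37,-0.5,0],"rot":[0,0,-0.97],"hand":1},{"linear":[0.37,-0.5,0],"rot":[0,0,-0.97],"hand":1},{"linear":[0.37,-0.5,0],"rot":[0,0,-0.97],"hand":1},{"linear":[0.37,-0.5,0],"rot":[0,0,-0.97],"hand":1},{"linear":[0.37,-0.5,0],"rot":[0,0,-0.97],"hand":1},{"linear":[0.37,-0.5,0],"rot":[0,0,-0.97],"hand":1},{"linear":[0.37,-0.5,0],"rot":[0,0,-0.97],"hand":1},{"linear":[0.37,-0.5,0],"rot":[0,0,-0.97],"hand":1},{"linear":[0.37,-0.5,0],"rot":[0,0,-0.97],"hand":1},{"linear":[0.37,-0.5,0],"rot":[0,0,-0.97],"hand":1},{"linear":[0,0,0],"rot":[0,0,0],"hand":1}]'
python3 - <<'E'
from h import *
s=snap('wrist','w1'); o=monitor.get_obs(); M=R.from_euler('xyz',o['orientation'],degrees=True).as_matrix()
print(o['clock'],o['tool_pos'],o['joint_pos'].round(1)); print(M.round(3),np.degrees(np.arctan2(M[1,1],M[0,1])))
E
```

```text
clock: 1.78
tool_pos: [0.5189, 0.2539, 0.2216]
orientation: [106.2, 89.5, -155.4]
force: [0.5, 0.9, 0.0]
opening: 0.0875
1.825 [0.51842988 0.25473353 0.22163324] [ 45.4  11.9 -11.9  -0.2 -66.6 -36.9]
[[-0.007 -0.989 -0.148]
 [-0.003 -0.148  0.989]
 [-1.     0.008 -0.002]] -171.51133970813166
```

View pics/w1.png

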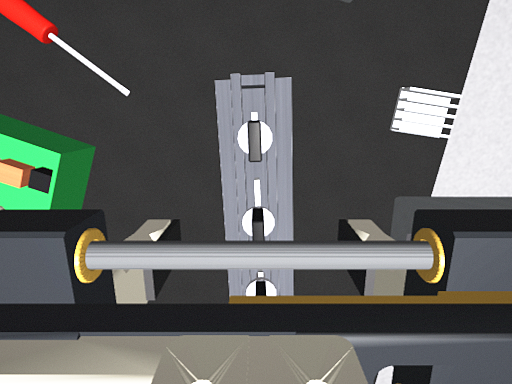

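```bash
python3 - <<'E'
from h import *
s=load('w1'); P=pts(s); im=s['image']
cv2.imwrite('pics/c_w1.png',cv2.resize(im[70:300,205:305],None,fx=2.6,fy=2.6,interpolation=cv2.INTER_CUBIC)[...,::-1])
ax=np.array([-.18,.984]);
w=(im.min(-1)>170)&(P[...,2]<.09)&(P[...,1]>.1)&(P[...,1]<.45)&(abs(P[...,0]-(.525-.18*(P[...,1]-.21)))<.03)
bit=w&(P[...,2]<.045)&(P[...,2]>.015); col=w&(P[...,2]>.055)
for nme,m in(('bit',bit),('col',col)):
    n,l,st,c=cv2.connectedComponentsWithStats(m.astype(np.uint8))
    for i in range(1,n):
        if st[i,4]<8: continue
        q=P[l==i]; x,y,wd,h,_=st[i]
        print(nme,st[i],np.median(q,0).round(4),'y rng',q[:,1].min().round(4),q[:,1].max().round(4),'minEC',np.round(cv2.minEnclosingCircle(q[:,:2].astype(np.float32)*1000)[0],1),cv2.minEnclosingCircle(q[:,:2].astype(np.float32)*1000)[1])
        if nme=='bit': print('  end ray', ray(s,x+wd/2-.5,y-.5,.038).round(4))
E
```

```text
bit [251 112   6   8  48] [0.5317 0.1917 0.0378] y rng 0.1876 0.1958 minEC [531.7 191.7] 4.629128456115723
  end ray [0.5323 0.1875 0.038 ]
bit [254 179   6  27 133] [0.5161 0.2773 0.0375] y rng 0.2614 0.2932 minEC [515.5 277.3] 15.900951385498047
  end ray [0.5184 0.2609 0.038 ]
bit [258 272   6   5  30] [0.4958 0.3832 0.0372] y rng 0.3784 0.3856 minEC [495.5 382.7] 4.747696399688721
  end ray [0.4963 0.3777 0.038 ]
col [260 121  13  32 288] [0.5165 0.2105 0.0655] y rng 0.1956 0.2264 minEC [520.4 211. ] 15.766801834106445
col [237 122  11  31 232] [0.5392 0.2149 0.0657] y rng 0.1987 0.2291 minEC [536.8 213.9] 15.207721710205078
col [242 208  11  28 195] [0.5223 0.3045 0.0657] y rng 0.2869 0.3188 minEC [517.7 302.8] 16.0667667388916
col [263 208  12  28 238] [0.4999 0.3006 0.0654] y rng 0.286 0.3175 minEC [503.  301.4] 16.103004455566406
col [246 280  11  16 120] [0.5065 0.3861 0.0657] y rng 0.3733 0.3955 minEC [507.5 384.4] 11.734436988830566
col [265 280  12  16 135] [0.4847 0.3837 0.0654] y rng 0.3728 0.3936 minEC [483.8 383.2] 13.33407211303711
```

View pics/c_w1.png

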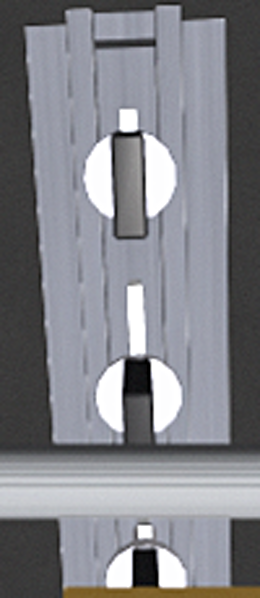

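```bash
python3 - <<'E'
from h import *
s=load('w1'); P=pts(s); im=s['image']
w=(im.min(-1)>170)&(P[...,2]>.055)&(P[...,2]<.09)&(P[...,1]>.1)
C=[]
for y0,y1 in((115,160),(200,245)):
    m=w.copy(); m[:y0]=0;m[y1:]=0; m[:,:225]=0;m[:,290:]=0
    v,u=np.nonzero(m); q=np.array([ray(s,a,b,.066) for a,b in zip(u,v)]).astype(np.float32)
    c,r=cv2.minEnclosingCircle(q[:,:2]*1000); print(c,r,cv2.fitEllipse(cv2.convexHull(q[:,:2]*1000)));C.append(c)
d=np.subtract(C[1],C[0]);print(np.hypot(*d),np.degrees(np.arctan2(d[1],d[0])))
# lock from top
t=load('top0'); a=t['image'][140:185,235:285]
g=cv2.cvtColor(t['image'],cv2.COLOR_RGB2GRAY).astype(float)
# pins: dark blobs in dish
m=np.zeros(g.shape,bool)
Pt=pts(t)
for z,(u,v) in ((.089,(220+188/5,95+295/5)),(.089,(220+184/5,95+358/5)),(.082,(220+198/5,95+215/5)),(.089,(220+186/5,95+327/5))): print(u,v,ray(t,u,v,z).round(4))
E
```

```text
(523.2728271484375, 216.1203155517578) 23.181612014770508 ((524.3761596679688, 218.7676239013672), (38.46646499633789, 50.06124496459961), 26.947223663330078)
(505.99993896484375, 305.990966796875) 23.698589324951172 ((507.2920837402344, 309.2239990234375), (38.089073181152344, 52.268619537353516), 27.556991577148438)
91.51549935078984 100.87942236303962
257.6 154.0 [ 0.5035 -0.0362  0.089 ]
256.8 166.6 [ 0.4649 -0.0331  0.089 ]
259.6 138.0 [ 0.5545 -0.0432  0.082 ]
257.2 160.4 [ 0.4839 -0.0346  0.089 ]
```

```bash
python3 -m crank '[{"linear":[0.08,-0.35,0],"rot":[0,0,0.4],"hand":1},{"linear":[0.08,-0.35,0],"rot":[0,0,0],"hand":1},{"linear":[0,0,-0.2],"rot":[0,0,0],"hand":1},{"linear":[0,0,-0.4],"rot":[0,0,0],"hand":1},{"linear":[0,0,-0.4],"rot":[0,0,0],"hand":1},{"linear":[0,0,-0.4],"rot":[0,0,0],"hand":1},{"linear":[0,0,0],"rot":[0,0,0],"hand":1},{"linear":[0,0,0],"rot":[0,0,0],"hand":1}]'
cat >> h.py <<'E'
def st():
    o=monitor.get_obs(); M=R.from_euler('xyz',o['orientation'],degrees=True).as_matrix()
    print('t',round(o['clock'],2),'p',o['tool_pos'].round(4),'jaw',round(np.degrees(np.arctan2(M[1,1],M[0,1]))%360,2),'toolx',M[:,0].round(4),'F',o['force'].round(1),'op',round(o['opening'],4),'J',o['joint_pos'].round(0))
    return o
E
python3 -c "
from h import *
st(); s=snap('side','s1'); cv2.imwrite('pics/c_s1.png',cv2.resize(s['image'][60:190,150:300],None,fx=5,fy=5,interpolation=cv2.INTER_CUBIC)[...,::-1]); snap('wrist','w2')"
```

```text
clock: 2.82
tool_pos: [0.5262, 0.2145, 0.1337]
orientation: [97.4, 89.5, -161.9]
force: [0.9, 0.1, 0.1]
opening: 0.0879
t 2.83 p [0.5262 0.2145 0.1337] jaw 190.68 toolx [-0.0077 -0.0025 -1.    ] F [0.9 0.1 0.1] op 0.0879 J [ 42.  15. -20.  -0. -55. -31.]
```

View pics/c_s1.png

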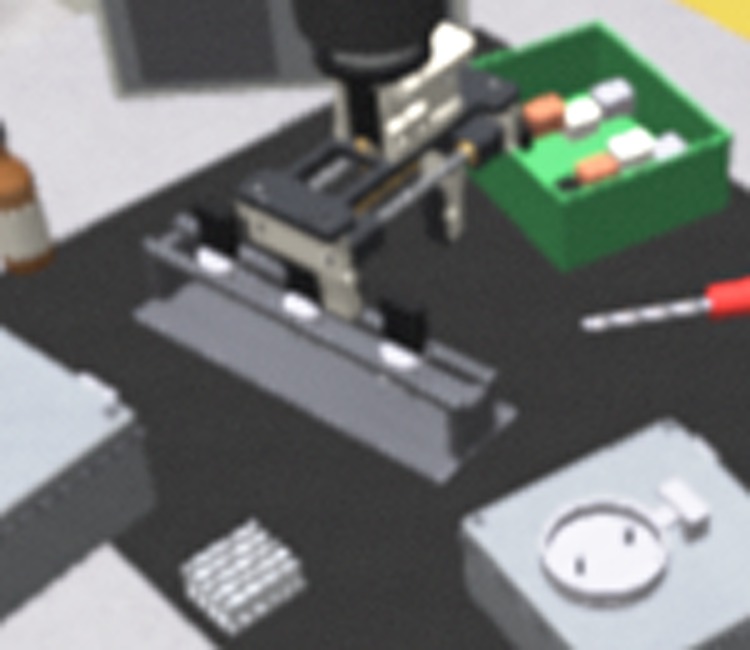

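View pics/w2.png

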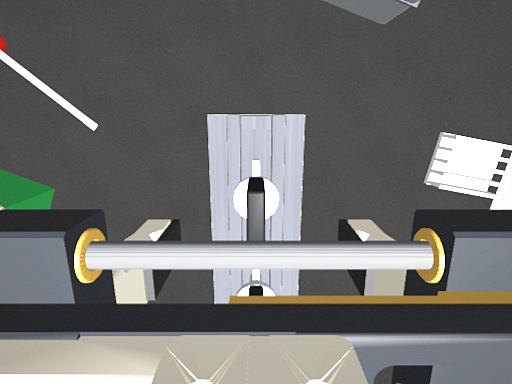

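```bash
python3 -m crank '[{"linear":[0.02,-0.03,-0.3],"rot":[0,0,0],"hand":1},{"linear":[0,0,-0.3],"rot":[0,0,0],"hand":1},{"linear":[0,0,-0.3],"rot":[0,0,0],"hand":1},{"linear":[0,0,0],"rot":[0,0,0],"hand":1},{"linear":[0,0,0],"rot":[0,0,0],"hand":1}]'
python3 -c "
from h import *
st()
s=load('w2');P=pts(s);m=(s['image'].max(-1)<70)&(P[...,2]>.1)&(P[...,2]<.12); m[:,:240]=0;m[:,275:]=0;m[240:]=0
print(P[m].mean(0),P[m].min(0),P[m].max(0))"
```

```text
clock: 3.55
tool_pos: [0.5303, 0.2151, 0.0843]
orientation: [-16.5, 89.8, 84.2]
force: [0.8, -0.8, 0.1]
opening: 0.0877
t 3.55 p [0.5303 0.2151 0.0843] jaw 190.71 toolx [ 4.0e-04  3.7e-03 -1.0e+00] F [ 0.8 -0.8  0.1] op 0.0877 J [ 42.  19. -23.  -0. -48. -31.]
[0.52898607 0.20353171 0.10745145] [0.51917189 0.19433824 0.10012999] [0.53578754 0.22739953 0.11140079]
```

```bash
python3 -m crank '[{"linear":[-0.03,-0.04,-0.1],"rot":[0,0,0],"hand":1},{"linear":[0,0,-0.08],"rot":[0,0,0],"hand":1},{"linear":[0,0,0],"rot":[0,0,0],"hand":0},{"linear":[0,0,0],"rot":[0,0,0],"hand":0},{"linear":[0,0,0],"rot":[0,0,0],"hand":0},{"linear":[0,0,0],"rot":[0,0,0],"hand":0},{"linear":[0,0,0],"rot":[0,0,0],"hand":0}]'
python3 -c "
from h import *
st()"
```

```text
clock: 4.42
tool_pos: [0.5294, 0.2132, 0.0749]
orientation: [-38.5, 89.6, 62.2]
force: [0.2, 0.2, 0.2]
opening: 0.0433
t 4.42 p [0.5294 0.2132 0.0749] jaw 190.72 toolx [ 0.003   0.0056 -1.    ] F [0.2 0.2 0.2] op 0.0433 J [ 41.  19. -24.  -0. -47. -31.]
```

```bash
python3 -m crank '[{"linear":[0,0,0],"rot":[0,0,0],"hand":0},{"linear":[0,0,0],"rot":[0,0,0],"hand":0},{"linear":[0,0,0],"rot":[0,0,0],"hand":0},{"linear":[0,0,0],"rot":[0,0,0],"hand":0},{"linear":[0,0,0],"rot":[0,0,0],"hand":0},{"linear":[0,0,0],"rot":[0,0,0],"hand":0}]'
python3 -c "
from h import *
st()"
```

```text
clock: 5.18
tool_pos: [0.5294, 0.2132, 0.0749]
orientation: [-38.5, 89.6, 62.3]
force: [-0.5, 0.3, 0.6]
opening: 0.012
t 5.17 p [0.5294 0.2132 0.0749] jaw 190.72 toolx [ 0.003   0.0056 -1.    ] F [-0.5  0.3  0.6] op 0.012 J [ 41.  19. -24.  -0. -47. -31.]
```

Gripped at 12 mm. Next I lift straight up, then look.

```bash
python3 -m crank '[{"linear":[0,0,0.2],"rot":[0,0,0],"hand":0},{"linear":[0,0,0.3],"rot":[0,0,0],"hand":0},{"linear":[0,0,0.4],"rot":[0,0,0],"hand":0},{"linear":[0,0,0.4],"rot":[0,0,0],"hand":0},{"linear":[0,0,0.4],"rot":[0,0,0],"hand":0},{"linear":[0,0,0.2],"rot":[0,0,0],"hand":0},{"linear":[0,0,0],"rot":[0,0,0],"hand":0}]'
python3 -c "
from h import *
st(); s=snap('side','s2'); cv2.imwrite('pics/c_s2.png',cv2.resize(s['image'][40:240,150:340],None,fx=3,fy=3,interpolation=cv2.INTER_CUBIC)[...,::-1]); s=snap('top','t2'); cv2.imwrite('pics/c_t2.png',cv2.resize(s['image'][80:200,90:300],None,fx=3.6,fy=3.6,interpolation=cv2.INTER_CUBIC)[...,::-1])"
```

```text
clock: 6.05
tool_pos: [0.5288, 0.2127, 0.1958]
orientation: [-41.1, 89.6, 59.6]
force: [-0.4, -0.4, -0.3]
opening: 0.0116
t 6.05 p [0.5288 0.2127 0.1958] jaw 190.72 toolx [ 0.0036  0.0061 -1.    ] F [-0.4 -0.4 -0.3] op 0.0116 J [ 41.  12. -16.  -0. -62. -31.]
```

View pics/c_s2.png

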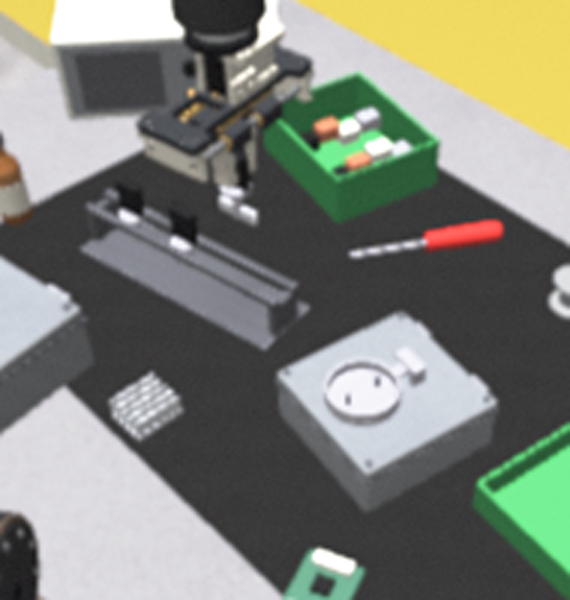

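View pics/c_t2.png

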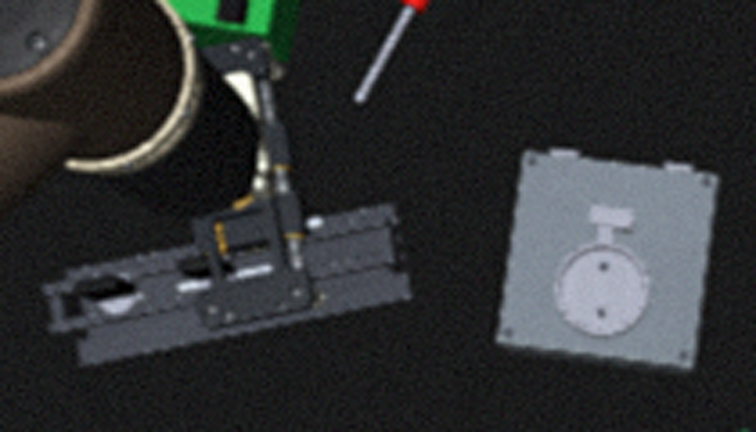

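```bash
python3 - <<'E'
from h import *
for tag in('top0','side0','t2','s2'):
    s=load(tag);P=pts(s);im=s['image'];g=im.min(-1)
    h=cv2.cvtColor(im,cv2.COLOR_RGB2HSV)
    m=(P[...,0]>.42)&(P[...,0]<.53)&(abs(P[...,1]+.035)<.06)&(P[...,2]>.06)
    # dish floor/rim brighter than case
    th,_=cv2.threshold(g[m].reshape(-1,1),0,255,cv2.THRESH_OTSU)
    b=(m&(g>th)).astype(np.uint8)
    cs,_=cv2.findContours(b,cv2.RETR_EXTERNAL,cv2.CHAIN_APPROX_NONE); c=max(cs,key=cv2.contourArea)
    c=c.reshape(-1,2).astype(float)
    e=cv2.fitEllipse(c.astype(np.float32))
    q=np.array([ray(s,u,v,.089) for u,v in c])[:,:2].astype(np.float32)*1000
    print(tag,th,e,ray(s,*e[0],.089).round(4),cv2.minEnclosingCircle(q),[np.round(x,1) for x in cv2.fitEllipse(q)])
    # case corners at top surface
    mm=(P[...,2]>.06)&(P[...,2]<.08)&(P[...,0]>.38)&(P[...,0]<.64)&(abs(P[...,1]+.035)<.13)
    print('   case',cv2.minAreaRect(P[mm][:,:2].astype(np.float32)*1000),np.median(P[mm][:,2]))
s=load('s2');P=pts(s);m=(P[...,2]>.12)&(P[...,2]<.2)&(abs(P[...,0]-.528)<.04)&(abs(P[...,1]-.21)<.05)&(s['image'].min(-1)>150)
print('bit z',P[m][:,2].min(),P[m].min(0),P[m].max(0))
E
```

```text
top0 148.0 ((257.01666259765625, 160.80169677734375), (21.804292678833008, 24.785383224487305), 74.79601287841797) [ 0.4827 -0.0341  0.089 ] ((485.73455810546875, -34.41078567504883), 40.07074737548828) [array([482.8, -34. ]), array([67. , 75.3]), np.float64(14.0)]
   case ((518.2724609375, -37.830726623535156), (170.56898498535156, 174.7442626953125), 81.2704086303711) 0.07019344176459241
side0 185.0 ((270.453369140625, 174.36904907226562), (31.446617126464844, 39.54457092285156), 108.94950103759766) [ 0.4676 -0.0517  0.089 ] ((464.0653991699219, -47.00373840332031), 78.08971405029297) [array([469.1, -49.5]), array([114.8, 137.1]), np.float64(162.7)]
   case ((516.981689453125, -38.59947204589844), (173.32215881347656, 178.66468811035156), 81.19508361816406) 0.07145430127200736
t2 148.0 ((257.03765869140625, 160.7088165283203), (21.818708419799805, 24.841167449951172), 79.06717681884766) [ 0.483  -0.0341  0.089 ] ((486.9605712890625, -33.25164031982422), 39.488399505615234) [array([483. , -34.1]), array([67.1, 75.5]), np.float64(9.4)]
   case ((518.6630249023438, -37.87297821044922), (170.14158630371094, 175.69464111328125), 80.9981460571289) 0.07025327416846283
s2 184.0 ((270.4258728027344, 174.38241577148438), (31.45611572265625, 39.297080993652344), 107.84680938720703) [ 0.4675 -0.0517  0.089 ] ((464.0653991699219, -47.00373840332031), 78.08971405029297) [array([469. , -49.5]), array([115., 136.]), np.float64(161.5)]
   case ((515.9446411132812, -39.661109924316406), (174.16380310058594, 179.06214904785156), 80.71688079833984) 0.07141593614968988
bit z 0.14845587457585074 [0.50981492 0.1865801  0.14845587] [0.53476944 0.24047466 0.19099469]
```

```bash
python3 -m crank '[{"linear":[-0.1,-0.3,0],"rot":[0,0,0.6],"hand":0},{"linear":[-0.2,-0.5,0],"rot":[0,0,0.6],"hand":0},{"linear":[-0.2,-0.6,0],"rot":[0,0,0.6],"hand":0},{"linear":[-0.2,-0.6,0],"rot":[0,0,0.6],"hand":0},{"linear":[-0.2,-0.5,0],"rot":[0,0,0.6],"hand":0},{"linear":[0,-0.3,0],"rot":[0,0,0],"hand":0},{"linear":[0,0,0],"rot":[0,0,0],"hand":0},{"linear":[0,0,0],"rot":[0,0,0],"hand":0}]'
python3 -c "
from h import *
st(); snap('wrist','w3')"
```

```text
clock: 7.15
tool_pos: [0.4676, 0.0381, 0.185]
orientation: [76.5, 89.2, -167.3]
force: [-1.8, -0.6, -0.9]
opening: 0.0116
t 7.15 p [0.4676 0.0381 0.185 ] jaw 206.18 toolx [-0.0129 -0.0029 -0.9999] F [-1.8 -0.6 -0.9] op 0.0116 J [ 29.   3. -27.  -0. -60.  -2.]
```

View pics/w3.png

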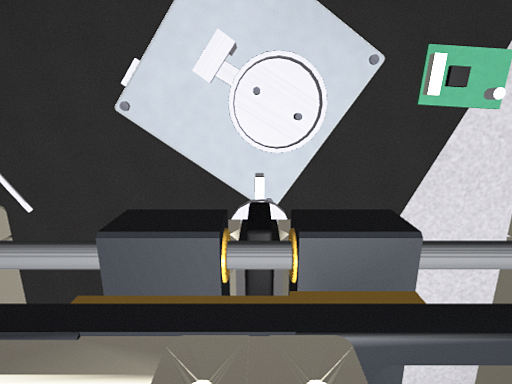

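```bash
python3 - <<'E'
from h import *
s=load('w3'); im=s['image']; g=cv2.cvtColor(im,cv2.COLOR_RGB2GRAY)
cv2.imwrite('pics/c_w3.png',cv2.resize(im[20:210,100:400],None,fx=2.6,fy=2.6,interpolation=cv2.INTER_CUBIC)[...,::-1])
# dark inside: pins and rim line
roi=np.zeros_like(g); cv2.circle(roi,(278,101),42,255,-1)
b=((g<150)&(roi>0)).astype(np.uint8)
n,l,stt,c=cv2.connectedComponentsWithStats(b)
pins=[]
for i in range(1,n):
    if stt[i,4]>15: print(stt[i],c[i].round(1)); 
    if 15<stt[i,4]<150: pins.append(ray(s,*c[i],.089)[:2])
if len(pins)==2:
    p=np.array(pins);print(p.round(4),'mid',p.mean(0).round(4),'sep',np.hypot(*(p[0]-p[1])).round(4),'ang',np.degrees(np.arctan2(*(p[0]-p[1])[::-1])).round(1))
P=pts(s)
w=(P[...,2]>.0845)&(P[...,2]<.094)&(np.hypot(P[...,0]-.484,P[...,1]+.035)<.05)
q=P[w][:,:2].astype(np.float32)*1000; print('rim depth',len(q),cv2.minEnclosingCircle(q))
m=(P[...,2]>.066)&(P[...,2]<.0755)&(P[...,0]>.3)
print(np.median(P[m][:,2]),cv2.minAreaRect(P[m][:,:2].astype(np.float32)*1000))
fl=(np.hypot(P[...,0]-.484,P[...,1]+.035)<.028); print('floor z',np.median(P[fl][:,2]))
k=(P[...,2]>.12)&(P[...,2]<.2)&(im.min(-1)>170); k[:165]=0;k[205:]=0
n,l,stt,c=cv2.connectedComponentsWithStats(k.astype(np.uint8))
for i in range(1,n):
    if stt[i,4]>10: print('key',stt[i],c[i].round(1),P[l==i].min(0).round(4),P[l==i].max(0).round(4))
E
```

```text
[316  84   4  16  16] [318.1  91.5]
[254  87   6   8  39] [256.3  90.6]
[294 113   8   7  46] [297.3 116.2]
rim depth 1714 ((484.7552185058594, -35.12790298461914), 39.963375091552734)
0.06968421369989608 ((516.1385498046875, -39.874366760253906), (169.57627868652344, 173.02957153320312), 81.30277252197266)
floor z 0.3426429507126885
key [255 177   9  23 204] [259.  187.8] [0.4685 0.0136 0.1463] [0.4797 0.0287 0.1716]
```

View pics/c_w3.png

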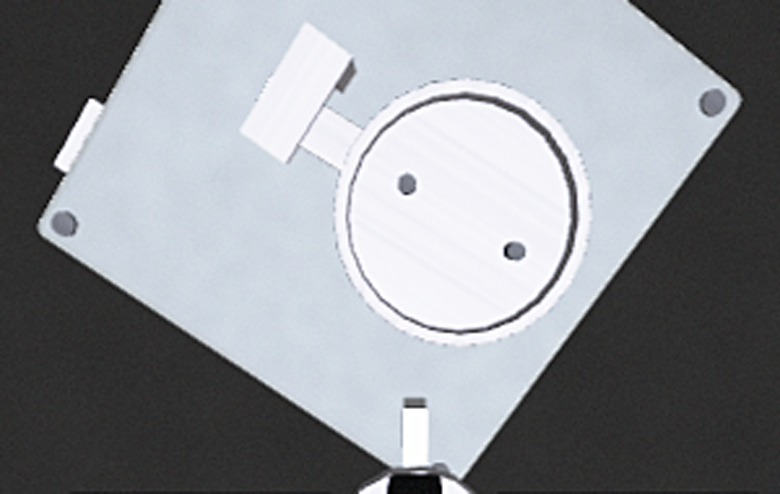

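```bash
python3 -m crank '[{"linear":[0.1,-0.4,0],"rot":[0.03,-0.15,0],"hand":0},{"linear":[0.1,-0.4,0],"rot":[0,0,0],"hand":0},{"linear":[0.08,-0.4,0],"rot":[0,0,0],"hand":0},{"linear":[0,0,0],"rot":[0,0,0],"hand":0},{"linear":[0,0,0],"rot":[0,0,0],"hand":0}]'
python3 -c "
from h import *
st()
s=load('w3');p=np.array([ray(s,256.3,90.6,.089),ray(s,297.3,116.2,.089)]);d=p[0]-p[1];print(p.mean(0),np.hypot(d[0],d[1]),np.degrees(np.arctan2(d[1],d[0])))"
```

```text
clock: 7.82
tool_pos: [0.4857, -0.032, 0.1836]
orientation: [87.8, 89.9, -155.7]
force: [-0.2, -0.4, -0.9]
opening: 0.0123
t 7.83 p [ 0.4857 -0.032   0.1836] jaw 206.45 toolx [-1.5e-03 -7.0e-04 -1.0e+00] F [-0.2 -0.4 -0.9] op 0.0123 J [ 19.   5. -26.   0. -59.   7.]
[ 0.48468025 -0.03478843  0.089     ] 0.03874810724315989 -4.551896795421427
```

```bash
python3 -m crank '[{"linear":[-0.02,-0.05,-0.2],"rot":[0,0,0],"hand":0},{"linear":[0,0,-0.2],"rot":[0,0,0],"hand":0},{"linear":[0,0,-0.2],"rot":[0,0,0],"hand":0},{"linear":[0,0,0],"rot":[0,0,0],"hand":0},{"linear":[0,0,0],"rot":[0,0,0],"hand":0}]'
python3 -c "
from h import *
st()"
```

```text
clock: 8.45
tool_pos: [0.4837, -0.0336, 0.1441]
orientation: [80.3, 89.8, -163.1]
force: [0.3, -0.1, -0.3]
opening: 0.0121
t 8.45 p [ 0.4837 -0.0336  0.1441] jaw 206.59 toolx [-0.0032 -0.001  -1.    ] F [ 0.3 -0.1 -0.3] op 0.0121 J [ 19.   7. -29.  -0. -54.   7.]
```

```bash
python3 -m crank '[{"linear":[0.02,-0.025,-0.08],"rot":[0,0,0],"hand":0},{"linear":[0,0,-0.08],"rot":[0,0,0],"hand":0},{"linear":[0,0,-0.05],"rot":[0,0,0],"hand":0},{"linear":[0,0,0],"rot":[0,0,0],"hand":0},{"linear":[0,0,0],"rot":[0,0,0],"hand":0}]'
python3 -c "
from h import *
st(); s=snap('side','s4'); cv2.imwrite('pics/c_s4.png',cv2.resize(s['image'][120:220,220:340],None,fx=6,fy=6,interpolation=cv2.INTER_CUBIC)[...,::-1]); snap('wrist','w4')"
```

```text
clock: 9.07
tool_pos: [0.4855, -0.0352, 0.1313]
orientation: [83.7, 89.9, -159.7]
force: [1.1, -0.6, -0.8]
opening: 0.0121
t 9.07 p [ 0.4855 -0.0352  0.1313] jaw 206.58 toolx [-1.8e-03 -7.0e-04 -1.0e+00] F [ 1.1 -0.6 -0.8] op 0.0121 J [ 19.   8. -30.   0. -52.   8.]
```

View pics/c_s4.png

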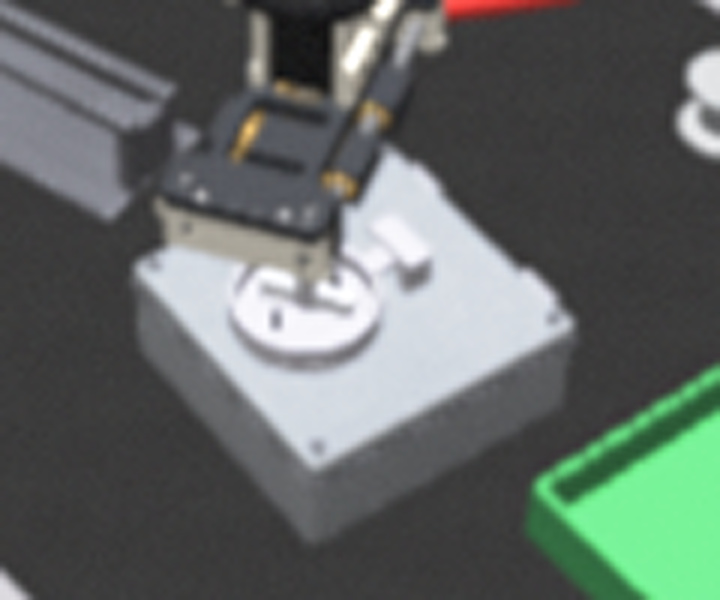

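View pics/w4.png

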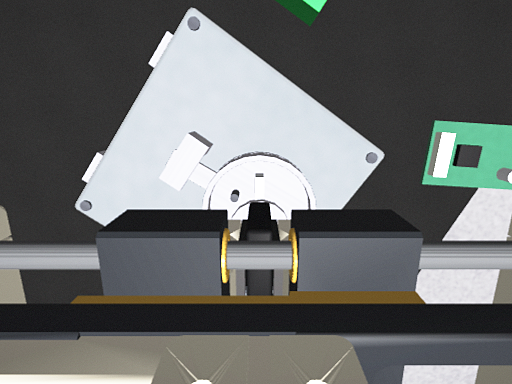

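```bash
python3 -m crank '[{"linear":[0,0,-0.04],"rot":[0,0,0],"hand":0},{"linear":[0,0,0],"rot":[0,0,0.6],"hand":0},{"linear":[0,0,0],"rot":[0,0,0.9],"hand":0},{"linear":[0,0,0],"rot":[0,0,0.9],"hand":0},{"linear":[0,0,0],"rot":[0,0,0.9],"hand":0},{"linear":[0,0,0],"rot":[0,0,0.9],"hand":0},{"linear":[0,0,0],"rot":[0,0,0.9],"hand":0},{"linear":[0,0,0],"rot":[0,0,0.9],"hand":0},{"linear":[0,0,0],"rot":[0,0,0.9],"hand":0},{"linear":[0,0,0],"rot":[0,0,0],"hand":0}]'
python3 -c "
from h import *
o=st();print(o['moment'])"
```

```text
clock: 10.42
tool_pos: [0.4855, -0.035, 0.1282]
orientation: [74.4, 89.9, -133.5]
force: [-0.4, 0.1, -0.6]
opening: 0.0119
t 10.43 p [ 0.4855 -0.035   0.1282] jaw 242.16 toolx [-9.e-04 -9.e-04 -1.e+00] F [-0.4  0.1 -0.6] op 0.0119 J [ 19.   8. -30.   0. -52.  43.]
[0.04788498 0.0961278  0.02947957]
```

```bash
python3 -m crank '[{"linear":[0,0,0],"rot":[0,0,0.6],"hand":0},{"linear":[0,0,0],"rot":[0,0,0.7],"hand":0},{"linear":[0,0,0],"rot":[0,0,0.7],"hand":0},{"linear":[0,0,0],"rot":[0,0,0.7],"hand":0},{"linear":[0,0,0],"rot":[0,0,0.7],"hand":0},{"linear":[0,0,0],"rot":[0,0,0.7],"hand":0},{"linear":[0,0,0],"rot":[0,0,0],"hand":0}]'
python3 -c "
from h import *
o=st();print(o['moment'])"
```

```text
clock: 11.3
tool_pos: [0.4856, -0.0345, 0.1281]
orientation: [36.8, 90.0, -150.8]
force: [1.4, 0.4, 0.4]
opening: 0.0114
t 11.3 p [ 0.4856 -0.0345  0.1281] jaw 262.39 toolx [-1.e-04 -0.e+00 -1.e+00] F [1.4 0.4 0.4] op 0.0114 J [ 19.   8. -30.   0. -52.  63.]
[-0.01600028 -0.04526612 -0.0296679 ]
```

```bash
python3 -m crank '[{"linear":[0,0,0],"rot":[0,0,0.7],"hand":0},{"linear":[0,0,0],"rot":[0,0,0.8],"hand":0},{"linear":[0,0,0],"rot":[0,0,0.8],"hand":0},{"linear":[0,0,0],"rot":[0,0,0.8],"hand":0},{"linear":[0,0,0],"rot":[0,0,0.8],"hand":0},{"linear":[0,0,0],"rot":[0,0,0.7],"hand":0},{"linear":[0,0,0],"rot":[0,0,0],"hand":0},{"linear":[0,0,0],"rot":[0,0,0],"hand":0}]'
python3 -c "
from h import *
o=st();print(o['moment']);s=snap('side','s5'); cv2.imwrite('pics/c_s5.png',cv2.resize(s['image'][120:220,220:340],None,fx=6,fy=6,interpolation=cv2.INTER_CUBIC)[...,::-1]); snap('wrist','w5')"
```

```text
clock: 12.3
tool_pos: [0.4856, -0.0344, 0.1281]
orientation: [-118.7, 90.0, 76.1]
force: [0.5, -0.8, -1.1]
opening: 0.0121
t 12.3 p [ 0.4856 -0.0344  0.1281] jaw 284.77 toolx [ 1.e-04  4.e-04 -1.e+00] F [ 0.5 -0.8 -1.1] op 0.0121 J [ 19.   8. -30.  -0. -52.  86.]
[-0.14214658 -0.03060196 -0.00344912]
```

View pics/c_s5.png

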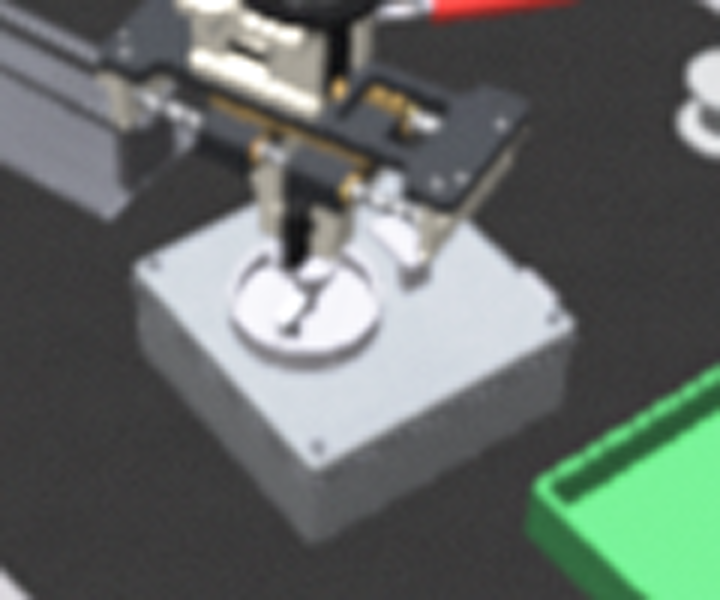

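View pics/w5.png

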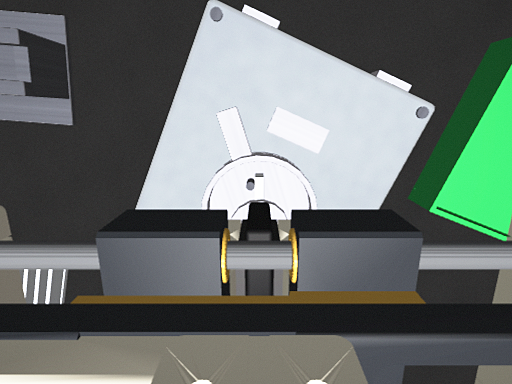

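```bash
python3 - <<'E'
from h import *
s=load('w5');c=np.array([.4848,-.035])
for u,v,z in((229,110,.08),(235,132,.08),(251,184,.089)):
    q=ray(s,u,v,z)[:2]; d=q-c; a=np.degrees(np.arctan2(d[1],d[0])); print(q.round(4),np.hypot(*d).round(4),a.round(1),'latch',np.radians(a+8.7).round(3))
E
```

```text
[0.5453 0.0013] 0.0706 30.9 latch 0.691
[ 0.5325 -0.0059] 0.0559 31.4 latch 0.699
[ 0.5028 -0.0248] 0.0207 29.5 latch 0.666
```

```bash
python3 -m crank '[{"linear":[0,0,0],"rot":[0,0,-0.5],"hand":0},{"linear":[0,0,0.1],"rot":[0,0,0],"hand":0},{"linear":[0,0,0.2],"rot":[0,0,0],"hand":0},{"linear":[0,0,0.3],"rot":[0,0,0],"hand":0},{"linear":[0,0,0.4],"rot":[0,0,0],"hand":0},{"linear":[0,0,0.3],"rot":[0,0,0],"hand":0},{"linear":[0,0,0],"rot":[0,0,0],"hand":0}]'
python3 - <<'E'
from h import *
st(); s=snap('top','t6'); snap('wrist','w6')
for tag in('top0','side0','t6'):
    s=load(tag);P=pts(s);hsv=cv2.cvtColor(s['image'],cv2.COLOR_RGB2HSV)
    m=(hsv[...,0]>45)&(hsv[...,0]<80)&(hsv[...,1]>100)&(P[...,0]>.45)&(P[...,0]<.68)&(P[...,1]<-.15)&(P[...,1]>-.37)
    m=cv2.morphologyEx(m.astype(np.uint8),cv2.MORPH_OPEN,np.ones((3,3)))>0
    r=m&(P[...,2]>.033)&(P[...,2]<.047)
    print(tag,m.sum(),cv2.minAreaRect(P[r][:,:2].astype(np.float32)*1000),cv2.minAreaRect(P[m][:,:2].astype(np.float32)*1000))
E
```

```text
clock: 13.28
tool_pos: [0.486, -0.0345, 0.2123]
orientation: [-179.9, 89.8, 12.5]
force: [-0.1, -0.1, -2.0]
opening: 0.0118
t 13.28 p [ 0.486  -0.0345  0.2123] jaw 282.32 toolx [ 2.8e-03  6.0e-04 -1.0e+00] F [-0.1 -0.1 -2. ] op 0.0118 J [ 19.   3. -24.   0. -63.  83.]
top0 2459 ((575.2561645507812, -260.02130126953125), (150.26246643066406, 151.7870330810547), 83.2031021118164) ((582.240966796875, -267.0420227050781), (163.50460815429688, 168.08860778808594), 83.37342071533203)
side0 2504 ((573.5679321289062, -260.4820251464844), (151.89549255371094, 152.83802795410156), 83.30970764160156) ((589.5235595703125, -251.10171508789062), (175.1726837158203, 184.26956176757812), 83.23826599121094)
t6 2483 ((575.22119140625, -259.9271545410156), (150.322265625, 152.06935119628906), 83.33757781982422) ((581.9901123046875, -267.14251708984375), (164.5548095703125, 168.56141662597656), 83.45850372314453)
```

View pics/w6.png

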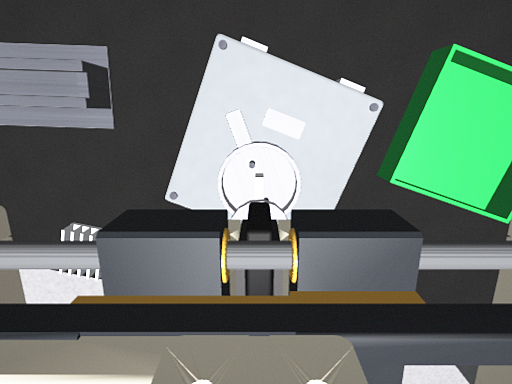

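```bash
python3 -m crank '[{"linear":[0.1,-0.3,0],"rot":[0,0,0.9],"hand":0},{"linear":[0.25,-0.6,0],"rot":[0,0,0.9],"hand":0},{"linear":[0.25,-0.6,0],"rot":[0,0,0.9],"hand":0},{"linear":[0.25,-0.6,0],"rot":[0,0,0.9],"hand":0},{"linear":[0.25,-0.6,0],"rot":[0,0,0.9],"hand":0},{"linear":[0.25,-0.6,0],"rot":[0,0,0.7],"hand":0},{"linear":[0.1,-0.3,0],"rot":[0,0,0],"hand":0},{"linear":[0,0,0],"rot":[0,0,0],"hand":0},{"linear":[0,0,0],"rot":[0,0,0],"hand":0}]'
python3 -c "
from h import *
st()"
```

```text
clock: 14.5
tool_pos: [0.5693, -0.2559, 0.2006]
orientation: [-45.2, 89.1, 174.0]
force: [-0.3, -0.5, -1.4]
opening: 0.012
t 14.5 p [ 0.5693 -0.2559  0.2006] jaw 309.17 toolx [-0.0148  0.0016 -0.9999] F [-0.3 -0.5 -1.4] op 0.012 J [ -6.  17.  -8.   0. -66. 135.]
```

```bash
python3 -m crank '[{"linear":[0.08,-0.07,-0.2],"rot":[0,-0.17,0],"hand":0},{"linear":[0,0,-0.4],"rot":[0,0,0],"hand":0},{"linear":[0,0,-0.4],"rot":[0,0,0],"hand":0},{"linear":[0,0,-0.4],"rot":[0,0,0],"hand":0},{"linear":[0,0,-0.35],"rot":[0,0,0],"hand":0},{"linear":[0,0,-0.2],"rot":[0,0,0],"hand":0},{"linear":[0,0,0],"rot":[0,0,0],"hand":0},{"linear":[0,0,0],"rot":[0,0,0],"hand":0}]'
python3 -c "
from h import *
st()"
```

```text
clock: 15.5
tool_pos: [0.5742, -0.2526, 0.0843]
orientation: [156.5, 89.6, 16.0]
force: [0.1, -1.4, -0.5]
opening: 0.0118
t 15.5 p [ 0.5742 -0.2526  0.0843] jaw 309.48 toolx [ 0.0059  0.0017 -1.    ] F [ 0.1 -1.4 -0.5] op 0.0118 J [ -6.  23. -16.  -0. -51. 136.]
```

```bash
python3 -m crank '[{"linear":[0,-0.1,-0.15],"rot":[0,0.07,0],"hand":0},{"linear":[0,0,-0.15],"rot":[0,0,0],"hand":0},{"linear":[0,0,-0.1],"rot":[0,0,0],"hand":0},{"linear":[0,0,0],"rot":[0,0,0],"hand":0},{"linear":[0,0,0],"rot":[0,0,0],"hand":0}]'
python3 -c "
from h import *
st()"
```

```text
clock: 16.12
tool_pos: [0.5748, -0.2594, 0.0599]
orientation: [-174.8, 89.9, 44.7]
force: [0.2, 0.3, -1.1]
opening: 0.0118
t 16.12 p [ 0.5748 -0.2594  0.0599] jaw 309.46 toolx [ 0.0013  0.0013 -1.    ] F [ 0.2  0.3 -1.1] op 0.0118 J [ -7.  25. -17.  -0. -49. 136.]
```

```bash
python3 -m crank '[{"linear":[0,0,-0.06],"rot":[0,0,0],"hand":0},{"linear":[0,0,0],"rot":[0,0,0],"hand":0},{"linear":[0,0,0],"rot":[0,0,0],"hand":0.15},{"linear":[0,0,0],"rot":[0,0,0],"hand":0.3}]'
python3 -c "
from h import *
st(); s=snap('side','s7'); cv2.imwrite('pics/c_s7.png',cv2.resize(s['image'][130:260,270:420],None,fx=5,fy=5,interpolation=cv2.INTER_CUBIC)[...,::-1])"
```

```text
clock: 16.62
tool_pos: [0.5754, -0.2594, 0.0568]
orientation: [160.0, 89.8, 19.4]
force: [0.4, 0.8, 0.0]
opening: 0.0185
t 16.62 p [ 0.5754 -0.2594  0.0568] jaw 309.47 toolx [ 2.7e-03  9.0e-04 -1.0e+00] F [0.4 0.8 0. ] op 0.0185 J [ -7.  25. -17.  -0. -48. 136.]
```

View pics/c_s7.png

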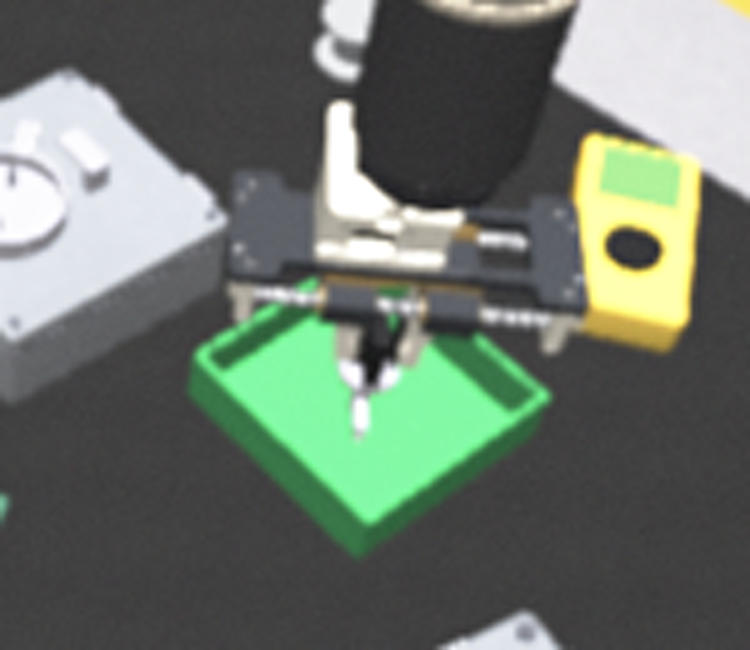

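```bash
python3 -m crank '[{"linear":[0,0,0],"rot":[0,0,0],"hand":0.6},{"linear":[0,0,0],"rot":[0,0,0],"hand":1},{"linear":[0,0,0],"rot":[0,0,0],"hand":1},{"linear":[0,0,0],"rot":[0,0,0],"hand":1},{"linear":[0,0,0],"rot":[0,0,0],"hand":1},{"linear":[0,0,0],"rot":[0,0,0],"hand":1},{"linear":[0,0,0],"rot":[0,0,0],"hand":1},{"linear":[0,0,0],"rot":[0,0,0],"hand":1}]'
python3 -c "
from h import *
st(); s=snap('side','s8'); cv2.imwrite('pics/c_s8.png',cv2.resize(s['image'][130:260,270:420],None,fx=5,fy=5,interpolation=cv2.INTER_CUBIC)[...,::-1])"
```

```text
clock: 17.68
tool_pos: [0.5756, -0.2595, 0.0571]
orientation: [154.7, 89.8, 14.1]
force: [0.2, -0.5, -0.5]
opening: 0.0873
t 17.68 p [ 0.5756 -0.2595  0.0571] jaw 309.47 toolx [ 3.2e-03  8.0e-04 -1.0e+00] F [ 0.2 -0.5 -0.5] op 0.0873 J [ -7.  25. -17.  -0. -48. 136.]
```

View pics/c_s8.png

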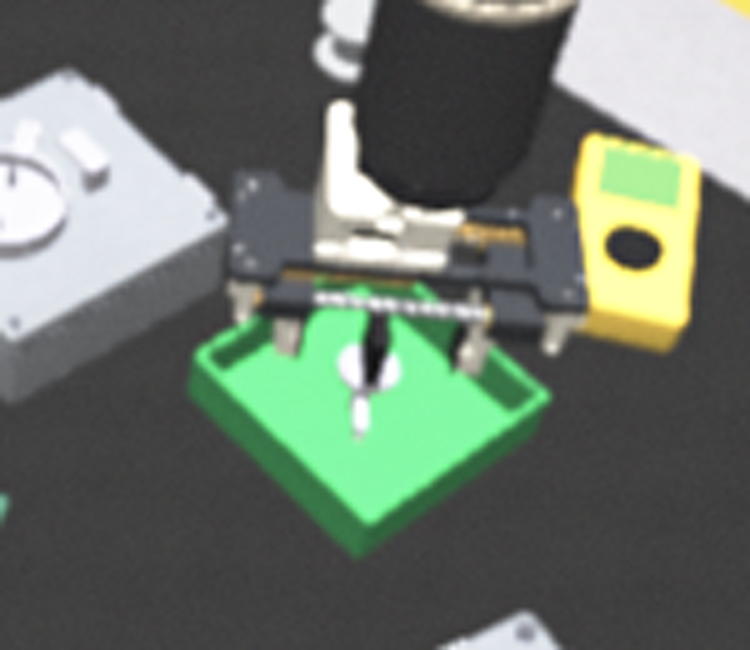

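```bash
python3 -m crank '[{"linear":[0,0,0.15],"rot":[0,0,0],"hand":1},{"linear":[0,0,0.3],"rot":[0,0,0],"hand":1},{"linear":[0,0,0.4],"rot":[0,0,0],"hand":1},{"linear":[0,0,0.4],"rot":[0,0,0],"hand":1},{"linear":[0,0,0.4],"rot":[0,0,0],"hand":1},{"linear":[0,0,0.4],"rot":[0,0,0],"hand":1},{"linear":[0,0,0.2],"rot":[0,0,0],"hand":1},{"linear":[0,0,0],"rot":[0,0,0],"hand":1},{"linear":[0,0,0],"rot":[0,0,0],"hand":1},{"linear":[0,0,0],"rot":[0,0,0],"hand":1}]'
python3 - <<'E'
from h import *
st(); s=snap('side','s9'); cv2.imwrite('pics/c_s9.png',cv2.resize(s['image'][110:260,220:420],None,fx=4,fy=4,interpolation=cv2.INTER_CUBIC)[...,::-1])
snap('wrist','w9'); t=snap('top','t9')
cv2.imwrite('pics/c_t9.png',cv2.resize(t['image'][95:190,220:365],None,fx=5,fy=5,interpolation=cv2.INTER_CUBIC)[...,::-1])
E
```

```text
clock: 18.98
tool_pos: [0.5744, -0.2593, 0.1985]
orientation: [157.7, 89.8, 17.2]
force: [-0.5, 0.3, -1.1]
opening: 0.0875
t 18.98 p [ 0.5744 -0.2593  0.1985] jaw 309.47 toolx [ 2.9e-03  9.0e-04 -1.0e+00] F [-0.5  0.3 -1.1] op 0.0875 J [ -7.  17.  -8.  -0. -65. 136.]
```

View pics/c_s9.png

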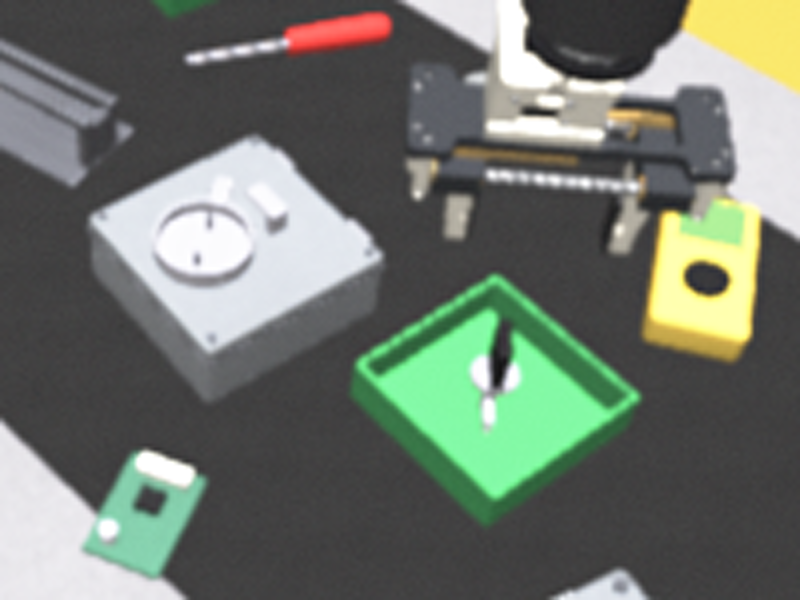

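View pics/w9.png

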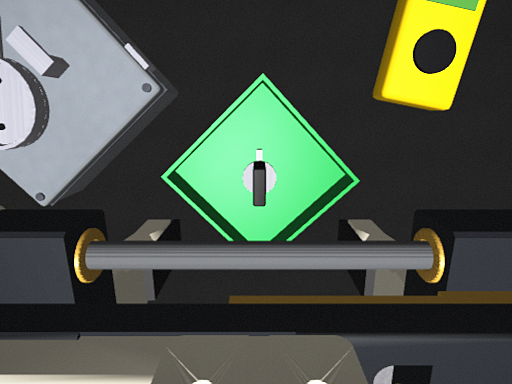

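View pics/c_t9.png

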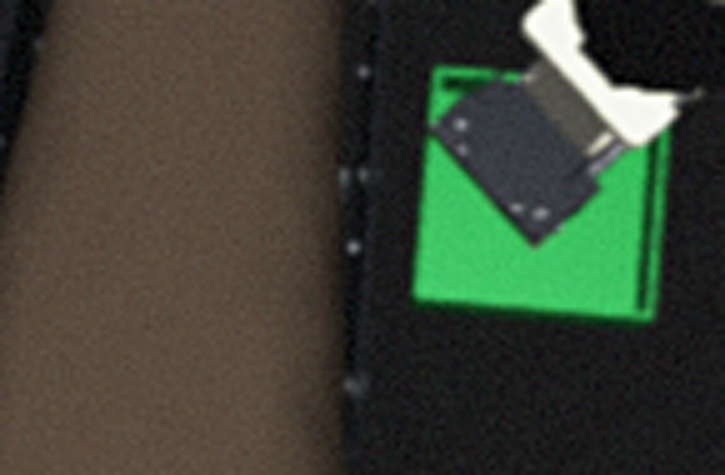

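The key is standing freely in the middle of the green bin (crop pixel (495,375)). The tongue (crop pixel (220,188)) is turned well clear of the keeper (268,205). The gripper is clear of everything, so I'm handing in.

```bash
python3 - <<'E'
from h import *
s=load('s9');c=np.array([.4848,-.035])
u,v=220+220/4,110+188/4
d=ray(s,u,v,.08)[:2]-c; a=np.degrees(np.arctan2(d[1],d[0])); print(np.hypot(*d),a,np.radians(a+8.7))
print(ticket.close_job())
E
```

```text
0.061159329864544566 32.85145250265776 0.7252096551574156
the job is handed in; nothing more can be done
None
```

The job is done and handed in at about 19 s of the 48 s allowed; the hand-in gives no verdict.

- **Key:** I took the 52 mm key, the one at the right end of the rack. Its bit reached about 26 mm from its axis, against about 42 mm and 12 mm for the other two.
- **Latch:** I lowered the key into the dial of the smallest case and turned it anticlockwise. The latch read about 0.69 rad with the key still in. It read about 0.73 rad after I lifted the key out. Both are well past the 0.45 rad needed, and the tongue is clear of the keeper.
- **Bin:** The key is standing upright in the middle of the empty green bin, with the gripper open and clear above it.

No check failed. Wrist forces read only a few newtons whenever I checked. The dial axis came out within 1 mm from the top and wrist cameras. A colour-based fit of the dial from the side camera was about 2 cm off because its mask ran past the dial, so I did not use it. The final 0.73 rad is a rough reading from one point picked by eye in the side image.

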